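# Hold a batten in the bench hook for sawing

### The job

Get the longer timber offcut ready to be sawn on the bench hook: first swing the folded-up stop bar down until it rests in its fork, then lay the offcut flat on the board and push it into the corner, so that one diagonal push presses it firmly against the fence, the stop bar and the board all together. Finish holding it like that, without letting go, with the hand between the stop bar and the saw slot in the fence and clear of the slot so that a saw can pass; leave the shorter offcut and the other things on the bench where they are.

Things in the scene. Friction and masses are not known exactly. Their poses are not given: they have to be found in the camera images.
- bench_hook: bench hook (small sawing board) fixed to the bench, 184 (x) by 220 (y). Origin: under its centre, on the bench top. Its x axis points to the fence (away from the robot), y along the fence to the stop end (left), z up. The brown fibreboard's top (judged as bench_hook_c0) is at z = 18. All offsets below are in this frame, in mm.
- bar_ball (a point): centre of the black ball (20 across) at the free end of the stop. The stop is an aluminium bar (judged as stop_hinge_c0) 18 x 18 in section and 142 long, hinged at the left end of the fence; the ball's centre is 158 from the hinge axis. Closed, the bar lies level from the hinge towards the robot, at z = 25 to 43, y = 75 to 93; its side at y = 75 is the end stop for the work
- stop_hinge (a joint): angle of the stop bar in rad: 0 = down, level, resting in its fork; about 1.5 = standing straight up. It starts folded up between 0.9 and 1.45. It is stiff enough to stay at any angle; about 2 N at the ball end moves it
- stop_hinge_axis (a point): centre of the stop bar's hinge, at x = 70, y = 84, z = 34 of bench_hook; the hinge axis runs along y. The lugs beside it reach up to z = 49. The fork that catches the bar has cheeks at x = -57 to -39, y = 69.5 and 98.5 outside, top z = 36, lower than the bar's top
- fence_edge (a point): middle of the fence's upper front edge, at x = 55, y = -20, z = 36. The fence (judged as bench_hook_c1) is a low hardwood strip fixed along the back of the board, 18 high and 24 thick, from y = -108 to y = 68, front face at x = 55
- corner (a point): the corner where fence, closed stop bar and board meet: x = 55, y = 75, z = 18. The seated work fills x = 15 to 55, y = -90 to 75, z = 18 to 56, with 20 of its height above the fence. Friction of the work on board, fence and bar is about 0.35: slide it home lightly, against the fence first, then along it to the stop, then press harder
- saw_slot (a point): the saw slot through the fence, at x = 55, y = -30, z = 18, 105 from the stop: the hand must stay at least 15 to the stop side (+y) of it, measured at the centre between the fingertips
- long_offcut: the work: the longer of two plain timber offcuts, 165 long (its y axis), 40 wide (its x axis), 38 high, about 0.13 kg; origin under its centre. It lies flat on the bench to the left or right of the bench hook, length at most 0.7 rad from the y axis of the world
- short_offcut: the shorter timber offcut, 105 x 40 x 38, already cut to length; origin under its centre, length along its y axis. It lies on the other side of the bench hook and stays there
- hacksaw: junior hacksaw lying on its side behind the bench hook, 265 x 75 x 20; stays where it is
- marker: red and white marker pen, 135 x 17, in front of the bench hook; stays where it is
- tape_roll: roll of masking tape, 104 across, 25 high, front right; stays where it is

How it is judged:
By the outcome, as a careful person would: the job done as asked, in the order asked, and still so for the second after the job is handed in, while the arm keeps its last pose, push and grip.
It also fails if it takes over 69 s, if anything falls off the work surface, if the arm or the gripper's body presses on something with over 40 N, if the wrist force passes 120 N, or if a joint passes its speed limit or range.

### The arm

A 6-joint arm with a two-finger parallel gripper is mounted at the origin on a cart in front of the work surface, level with it; the furniture and walls round the work are solid. World frame = base frame: x ahead of the robot, y to its left, z up, the work surface at z = 0. Lengths are in mm, angles in rad, forces in N, time in s.
With the tool pointing down it reaches from about 250 to 725 mm from the base axis. Payload 4 kg.
Tool frame: the origin (TCP) lies midway between the tips of the shut fingers; the grasp point (between the pads) lies 19 mm behind it (r.grip_point_offset is the distance from the TCP to the grasp point, in mm); z points along the fingers, y is the direction in which the jaws open and shut (so a half turn about z gives the same grasp; the last joint's range is limited). The gripper opens to 85 mm and grips with 20 to 120 N. Pads are 22 mm wide; open, the fingers measure 114 mm over their backs; the gripper's body (76 mm by 85 mm) begins 54 mm behind the grasp point. The pads swing forward as they close: fully open they stand 13 mm farther back than shut.
Start: joints at [-1.312, 0.241, 0.005, 1.335, 0, 1.571], TCP at [127.958, -483.349, 231.306] pointing down, gripper open.
Joint ranges: [-2.72, 2.72], [-1.05, 1.87], [-1.09, 1.28], [-1.99, 2.15], [-1.42, 1.44], [-3.14, 3.14]. Speed limits (rad/s): [2.79, 2.79, 3.14, 3.14, 3.14, 3.14].

### API

Orientations are given as a unit quaternion [x, y, z, w].
In Python, from bench import r gives the robot as it stands.
- The arm moves only by the tool servo_tool, never from a script. Its argument "targets" is a list of rows, each an object with "jaw": the gripper command: -1 is shut, 1 is fully open, values between are in proportion; "dp": the shift along the tool's x, y, z in m, a list of three; "angular": the turn, a rotation vector about the tool's x, y, z in degrees, a list of three. A call has 1 to 10 rows; each row is the pose to reach, as a shift and turn from the pose commanded when the call began, along the tool's axes at that moment; what a row does not reach only later rows make up. A row lasts 1/8 s, in which the tool goes at most 62.5 mm and 10.7 degrees, less where a joint would pass 70% of its speed; a pose out of reach is approached as far as the arm can. A call with a gripper value outside its range is refused whole. The fingers move at their own pace and stop on an object; "force" is the grip in N (left out, the last holds). Time passes only in rows, so rows that repeat a pose let the fingers close. It gives the time, the measured TCP pose, the force and the opening at its end, in the units of the state.
- r.sense(): the state, without advancing time (a new reading comes with each control period).
- r.get_image(name): name is "side" or "top"; returns a dict with "image" (384x512x3 uint8, blue, green, red), "depth" (384x512 float32, mm along the optical axis (not along the pixel's ray), 0 where there is no reading), "intrinsics" (3x3 intrinsics, pixels), "R" (3x3) and "t" (3): a world point X has camera coordinates R X + t. Camera axes: x right, y down, z forward; pixel columns grow to the right and rows downward; lengths in mm; the calibration is good to about 2 mm. A picture is of the moment at which its call begins.
- r.job_done(): hands the job in, once; it reports no verdict.
The state is a dict: "t": time; "q": joint angles; "joint_velocities": joint speeds; "effort": joint torques, N m; "eef_pos": TCP position; "orientation": TCP orientation; "force": force on the tool from outside, world axes, zero at the start; "moment": the same for the moment, N m; "finger_gap": finger opening in mm.
Only numpy, scipy, OpenCV 4.12 (cv2) and the standard library are available. Lean on these libraries where they do the work, as an engineer would, in place of code of your own. Each camera call takes 0.05 s, during which the arm holds its last target. There are 200 camera calls.

## Working session

There is one attempt and no reset: what is moved stays moved. The work goes in short steps, Python scripts to look and compute and a tool call to move; the robot and the scene stay as the last step left them, time stands still between calls to the robot, and variables do not carry over. Pictures are saved under pics/ and viewed, about 8 in all and at most 12, crops included, and the job is handed in when it is done.

Besides the shell and the picture viewer there is one more tool, called after "Emit:" in YAML: its name, and indented under it one key for each argument. servo_tool: Moves the arm, as the interface text tells. Its arguments: {"type":"object","properties":{"targets":{"type":"array"},"force":{"type":"number"}},"required":["targets"]}

```bash
ls; mkdir -p pics; python3 - <<'E'
from bench import r
import cv2,numpy as np
s=r.sense();print({k:np.round(v,3).tolist() for k,v in s.items()})
for n in("top","side"):
    d=r.get_image(n);cv2.imwrite(f"pics/{n}0.png",d["image"]);np.savez(f"{n}0.npz",**d)
    print(n,d["intrinsics"].tolist(),np.round(d["R"],4).tolist(),np.round(d["t"],1).tolist())
a=cv2.imread("pics/top0.png")
E
```

```text
pics
{'t': 0.0, 'q': [-1.312, 0.241, 0.004, 1.335, -0.0, 1.571], 'joint_velocities': [0.0, 0.001, -0.001, 0.001, 0.0, 0.0], 'effort': [0.0, -37.232, 25.241, 0.017, 0.0, 0.0], 'eef_pos': [127.802, -482.713, 230.419], 'orientation': [0.992, 0.129, -0.0, -0.001], 'force': [-0.542, 0.052, 0.11], 'moment': [0.041, -0.058, 0.016], 'finger_gap': 85.656}
top [[373.3761596732158, 0.0, 257.4181555292493], [0.0, 373.3761596732158, 183.14124804662356], [0.0, 0.0, 1.0]] [[0.0191, -0.9997, 0.0144], [-0.9822, -0.0215, -0.1866], [0.1868, -0.0106, -0.9823]] [-72.6, 575.8, 997.6]
side [[351.5448432085539, 0.0, 254.82972712356943], [0.0, 351.5448432085539, 185.92411090907052], [0.0, 0.0, 1.0]] [[-0.8542, 0.52, 0.004], [0.4484, 0.7404, -0.5007], [-0.2633, -0.4259, -0.8656]] [522.9, -179.6, 1417.8]
```

View pics/top0.png

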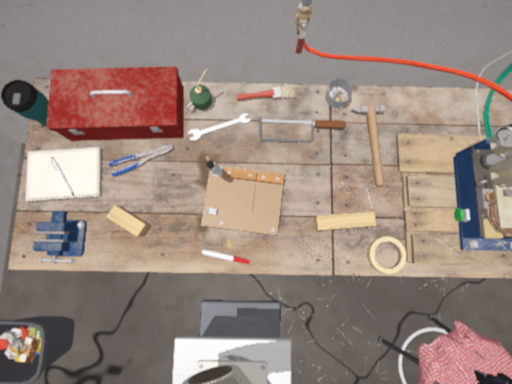

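View pics/side0.png

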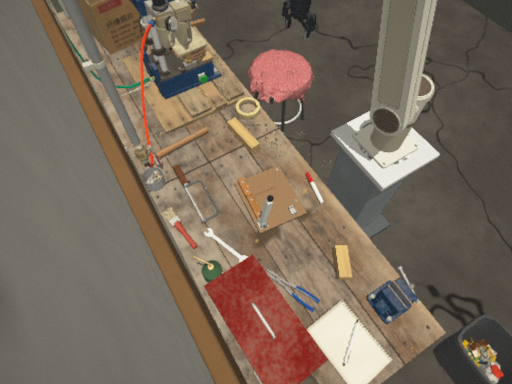

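The top view shows the bench hook at about px (203–283, 168–234), the long offcut on the right at about (347,221) and the short one on the left at about (127,221). The bar's black ball is near (210,160), and the side view shows the bar standing near (268,205). Next I measure them.

```bash
cat > h.py <<'E'
import numpy as np,cv2
def ray(d,uv,z):
    K,R,t=d["intrinsics"],d["R"],d["t"]
    uv=np.atleast_2d(uv).astype(float)
    v=(R.T@np.linalg.inv(K)@np.c_[uv,np.ones(len(uv))].T).T
    c=-R.T@t
    return c+v*((z-c[2])/v[:,2])[:,None]
def pts(d):
    K,R,t=d["intrinsics"],d["R"],d["t"]
    Z=d["depth"];v,u=np.indices(Z.shape)
    C=np.stack([(u-K[0,2])/K[0,0]*Z,(v-K[1,2])/K[1,1]*Z,Z],-1)
    return (C-t)@R
def proj(d,X):
    c=np.atleast_2d(X)@d["R"].T+d["t"];p=c@d["intrinsics"].T
    return p[:,:2]/p[:,2:]
E
python3 - <<'E'
from h import *
d=np.load("top0.npz");im=d["image"];P=pts(d);hsv=cv2.cvtColor(im,cv2.COLOR_BGR2HSV)
def blob(m,x0,x1,y0,y1):
    k=np.zeros(m.shape,np.uint8);k[y0:y1,x0:x1]=m[y0:y1,x0:x1];return k
# long offcut by height
for nm,b in(("long",(305,390,200,240)),("short",(95,160,195,245))):
    k=blob((P[...,2]>25)&(P[...,2]<50),*b);v,u=np.nonzero(k)
    print(nm,len(u),"z",np.median(P[v,u,2]))
    W=ray(d,np.c_[u,v],38)[:,:2].astype(np.float32)
    print(cv2.minAreaRect(W),"median",W.mean(0))
print("bench z",np.median(P[240:260,180:200,2]))
print(hsv[215,245],hsv[221,347],hsv[173,260])
k=blob((P[...,2]>10)&(P[...,2]<27),190,300,150,245);v,u=np.nonzero(k);W=ray(d,np.c_[u,v],18)[:,:2].astype(np.float32)
print("board",len(u),cv2.minAreaRect(W))
s=np.load("side0.npz")
for n,q,b in(("top",d,(190,300,140,250)),("side",s,(225,315,160,240))):
    c=q["image"][b[2]:b[3],b[0]:b[1]];f=5
    cv2.imwrite(f"pics/{n}c.png",cv2.resize(c,None,fx=f,fy=f,interpolation=cv2.INTER_CUBIC))
a=cv2.imread("pics/topc.png");b=cv2.imread("pics/sidec.png")
h=max(a.shape[0],b.shape[0]);pad=lambda x:cv2.copyMakeBorder(x,0,h-x.shape[0],0,0,0)
c=np.hstack([pad(a),pad(b)]);print(c.shape);cv2.imwrite("pics/crop.png",cv2.resize(c,None,fx=.8,fy=.8))
for n,q,b in(("top",d,(195,240,140,240)),("side",s,(235,300,160,240))):
    PP=pts(q)[b[2]:b[3],b[0]:b[1]].reshape(-1,3);print(n,PP[PP[:,2]>60].round(0)[::4].tolist())
E
```

```text
long 859 z 38.44734723071216
((474.6670837402344, -332.1993408203125), (209.58209228515625, 73.52169799804688), 82.64689636230469) median [ 477.13052 -313.04608]
short 565 z 38.10449720797412
((465.3623046875, 304.2880859375), (108.3006362915039, 40.73659133911133), 59.72871017456055) median [465.1602  304.30542]
bench z -0.6701201207011502
[ 15  70 208] [ 19  80 242] [ 15 120 214]
board 4114 ((526.0963745117188, -51.43162536621094), (284.4990539550781, 200.3765411376953), 83.66575622558594)
(550, 1000, 3)
top [[381.0, -50.0, 1088.0], [381.0, -50.0, 1088.0], [599.0, 58.0, 201.0], [597.0, 62.0, 200.0], [598.0, 53.0, 198.0], [381.0, -50.0, 1088.0], [595.0, 58.0, 199.0], [597.0, 49.0, 192.0], [592.0, 65.0, 198.0], [592.0, 55.0, 200.0], [600.0, 49.0, 167.0], [589.0, 62.0, 201.0], [590.0, 53.0, 198.0], [602.0, 48.0, 147.0], [588.0, 62.0, 196.0], [588.0, 53.0, 198.0], [601.0, 49.0, 142.0], [586.0, 63.0, 192.0], [586.0, 53.0, 196.0], [599.0, 49.0, 141.0], [591.0, 67.0, 158.0], [588.0, 55.0, 174.0], [596.0, 49.0, 139.0], [594.0, 65.0, 135.0], [590.0, 52.0, 154.0], [605.0, 48.0, 89.0], [597.0
[... 599 characters left out ...]
0], [610.0, 62.0, 161.0], [598.0, 67.0, 158.0], [612.0, 60.0, 152.0], [601.0, 66.0, 153.0], [612.0, 60.0, 147.0], [601.0, 66.0, 144.0], [612.0, 60.0, 139.0], [601.0, 67.0, 140.0], [614.0, 58.0, 131.0], [604.0, 66.0, 133.0], [614.0, 59.0, 124.0], [603.0, 64.0, 122.0], [616.0, 61.0, 123.0], [603.0, 65.0, 116.0], [618.0, 54.0, 105.0], [609.0, 63.0, 113.0], [619.0, 49.0, 90.0], [614.0, 65.0, 114.0], [620.0, 52.0, 89.0], [613.0, 64.0, 102.0], [621.0, 53.0, 84.0], [614.0, 66.0, 100.0], [622.0, 55.0, 81.0], [612.0, 63.0, 85.0], [622.0, 55.0, 75.0], [612.0, 64.0, 79.0], [624.0, 58.0, 72.0], [613.0, 66.0, 76.0], [623.0, 63.0, 74.0], [609.0, 66.0, 64.0], [900.0, 465.0, 1135.0], [900.0, 465.0, 1135.0]]
```

View pics/crop.png

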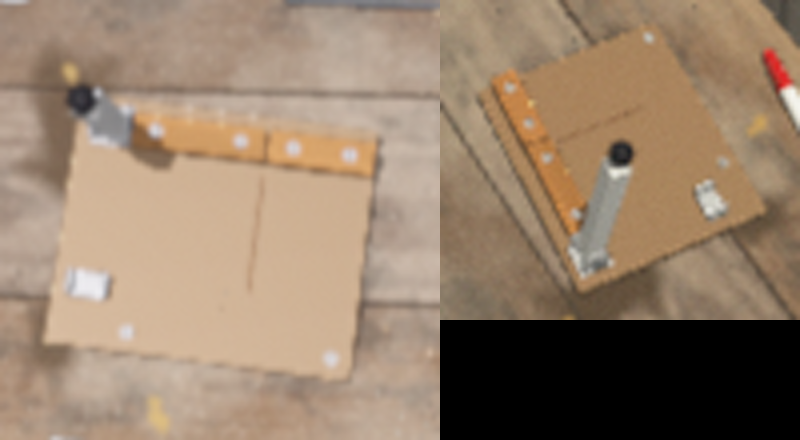

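The crops show the board's front corners at about px (201,226) and (277,235), the slot near (256,175), the fork near (212,211) and the bar nearly upright with its ball on top. I'll fit the poses from cleaned masks.

```bash
python3 - <<'E'
from h import *
def big(m,seed):
    m=cv2.morphologyEx(m.astype(np.uint8),cv2.MORPH_OPEN,np.ones((3,3)))
    n,l=cv2.connectedComponents(m);return l==l[seed[1],seed[0]]
D={n:np.load(n+"0.npz") for n in("top","side")}
d=D["top"]
for n,seeds in(("top",dict(board=(245,215),long=(347,221))),("side",dict(board=(285,190),long=(243,134)))):
    q=D[n];P=pts(q)
    for o,s in seeds.items():
        z=18 if o=="board" else 38
        m=big(abs(P[...,2]-z)<(9 if z==18 else 12),s)
        v,u=np.nonzero(m);W=ray(q,np.c_[u,v],z)[:,:2].astype(np.float32)
        print(n,o,len(u),cv2.minAreaRect(W),W.mean(0))
        M=P[v,u];print("   z med",np.median(M[:,2]))
        (c,(w,h),a)=cv2.minAreaRect(W);print("   box",cv2.boxPoints(((c,(w,h),a))).round(1).tolist())
    # ball: dark px
    v,u=np.nonzero((q["image"].max(2)<60)&(P[...,2]>150)&(P[...,2]<215))
    print(n,"ball px",len(u),u.mean(),v.mean())
    np.save(n+"_b.npy",[u.mean(),v.mean()])
A=[];b=[]
Pm=[D[n]["intrinsics"]@np.c_[D[n]["R"],D[n]["t"]] for n in D]
X=cv2.triangulatePoints(Pm[0],Pm[1],np.load("top_b.npy"),np.load("side_b.npy"));print("ball",(X[:3]/X[3]).ravel())
E
```

```text
top board 3884 ((526.1009521484375, -18.974105834960938), (219.74691772460938, 161.02236938476562), 83.77398681640625) [520.2747 -18.4992]
   z med 18.403449638906665
   box [[434.1000061035156, -119.5], [594.2000122070312, -136.89999389648438], [618.0999755859375, 81.5], [458.0, 99.0]]
top long 841 ((477.975830078125, -311.51177978515625), (40.39122009277344, 166.72897338867188), 5.7358927726745605) [ 477.89948 -311.20554]
   z med 38.50000279073347
   box [[449.5, -230.60000610351562], [466.20001220703125, -396.5], [506.3999938964844, -392.3999938964844], [489.70001220703125, -226.5]]
top ball px 761 32.321944809461236 98.28515111695138
side board 2104 ((541.0451049804688, -18.957382202148438), (223.3753662109375, 184.71693420410156), 83.80529022216797) [526.7363   -10.831664]
   z med 18.988232378044
   box [[437.20001220703125, -120.0], [620.7999877929688, -140.0], [644.9000244140625, 82.0999984741211], [461.29998779296875, 102.0]]
side long 390 ((482.4613037109375, -309.3997802734375), (45.24198913574219, 172.15977478027344), 6.266855716705322) [ 482.4069  -307.49634]
   z med 38.897165930095596
   box [[450.6000061035156, -226.3000030517578], [469.3999938964844, -397.3999938964844], [514.2999877929688, -392.5], [495.6000061035156, -221.39999389648438]]
side ball px 41 222.73170731707316 133.3658536585366
ball [660.49320895 179.76258336 684.7325256 ]
```

```bash
cat >> h.py <<'E'
from scipy.spatial.transform import Rotation as Ro
C=np.array([538.5,-19.5]);YAW=-0.109
X=np.array([np.cos(YAW),np.sin(YAW)]);Y=np.array([-X[1],X[0]])
def hw(x,y,z): return np.r_[C+x*X+y*Y,z]
def wh(p): return np.r_[X@(np.array(p[:2])-C),Y@(np.array(p[:2])-C),p[2]]
def down(yaw): # tool z down, tool x at world yaw
    c,s=np.cos(yaw),np.sin(yaw);return Ro.from_matrix(np.c_[[c,s,0],[s,-c,0],[0,0,-1]])
def step(s,W,yaw):
    R=Ro.from_quat(s["orientation"])
    print("dp",(R.inv().apply(np.array(W)-s["eef_pos"])/1000).round(4).tolist(),"ang",(R.inv()*down(yaw)).as_rotvec(degrees=True).round(1).tolist())
def show(s): print("t",s["t"],"tcp",np.round(s["eef_pos"],1),"hook",wh(s["eef_pos"]).round(1),"F",np.round(s["force"],1),"M",np.round(s["moment"],2),"gap",round(s["finger_gap"],1),"q",np.round(s["q"],2))
HY=np.pi/2+YAW
E
python3 - <<'E'
from h import *;from bench import r
s=r.sense();step(s,hw(94,84,240),HY)
E
```

```text
dp [0.6335, -0.3874, -0.0088] ang [-0.1, -0.1, -68.9]
```

Emit:
servo_tool:
  targets:
    - {"jaw": -1,"dp": [0.053,-0.032,-0.008],"angular": [0,0,-7]}
    - {"jaw": -1,"dp": [0.106,-0.064,-0.009],"angular": [0,0,-14]}
    - {"jaw": -1,"dp": [0.158,-0.097,-0.009],"angular": [0,0,-21]}
    - {"jaw": -1,"dp": [0.211,-0.129,-0.009],"angular": [0,0,-28]}
    - {"jaw": -1,"dp": [0.264,-0.161,-0.009],"angular": [0,0,-35]}
    - {"jaw": -1,"dp": [0.317,-0.194,-0.009],"angular": [0,0,-42]}
    - {"jaw": -1,"dp": [0.37,-0.226,-0.009],"angular": [0,0,-49]}
    - {"jaw": -1,"dp": [0.422,-0.258,-0.009],"angular": [0,0,-56]}
    - {"jaw": -1,"dp": [0.475,-0.29,-0.009],"angular": [0,0,-63]}
    - {"jaw": -1,"dp": [0.528,-0.323,-0.009],"angular": [0,0,-69]}

```text
t: 1.35
eef_pos: [556.7, -34.3, 239.9]
orientation: [0.743, 0.669, -0.0, -0.0]
force: [0.9, -1.5, -0.2]
finger_gap: 0.0
```

```bash
python3 - <<'E'
from h import *;from bench import r
s=r.sense();show(s);step(s,hw(94,84,240),HY)
E
```

```text
t 1.35 tcp [556.7 -34.3 239.9] hook [ 19.7 -12.7 239.9] F [ 0.9 -1.5 -0.2] M [-0.05 -0.04 -0.03] gap 0.0 q [-0.06  0.35  0.18  1.4  -0.    1.61]
dp [0.0964, 0.0748, -0.0002] ang [-0.0, 0.0, 0.3]
```

Emit:
servo_tool:
  targets:
    - {"jaw": -1,"dp": [0.03,0.025,0],"angular": [0,0,0]}
    - {"jaw": -1,"dp": [0.065,0.05,0],"angular": [0,0,0]}
    - {"jaw": -1,"dp": [0.096,0.075,0],"angular": [0,0,0]}
    - {"jaw": -1,"dp": [0.096,0.075,0],"angular": [0,0,0]}
    - {"jaw": -1,"dp": [0.096,0.075,0.025],"angular": [0,0,0]}
    - {"jaw": -1,"dp": [0.096,0.075,0.055],"angular": [0,0,0]}
    - {"jaw": -1,"dp": [0.096,0.075,0.075],"angular": [0,0,0]}
    - {"jaw": -1,"dp": [0.096,0.075,0.075],"angular": [0,0,0]}

```text
t: 2.35
eef_pos: [638.4, 50.4, 163.1]
orientation: [0.744, 0.668, -0.002, -0.002]
force: [-0.7, -0.0, -0.0]
finger_gap: 0.1
```

```bash
python3 - <<'E'
from h import *;from bench import r
s=r.sense();show(s)
a=[]
for n,b in(("top",(150,310,110,250)),("side",(210,340,140,245))):
    d=r.get_image(n);c=d["image"][b[2]:b[3],b[0]:b[1]];a.append(cv2.resize(c,(400,350),interpolation=cv2.INTER_CUBIC))
cv2.imwrite("pics/p1.png",np.hstack(a))
# planned arc in tool dp from here
for al in(1.42,1.3,1.15,1.0,.85,.7,.55,.4,.25,.1,0):
    p=np.array([70-130*np.cos(al)+9*np.sin(al)+14.5,34+130*np.sin(al)+9*np.cos(al)])
    h=wh(s["eef_pos"]);print(al,"tool y",round((p[0]-h[0])/1000,3),"z",round((h[2]-p[1])/1000,3))
E
```

```text
t 2.35 tcp [638.4  50.4 163.1] hook [ 91.7  80.4 163.1] F [-0.7 -0.  -0. ] M [ 0.01 -0.02  0.02] gap 0.1 q [ 0.08  0.56  0.3   1.32 -0.    1.76]
1.42 tool y -0.018 z -0.001
1.3 tool y -0.033 z 0.001
1.15 tool y -0.052 z 0.007
1.0 tool y -0.07 z 0.015
0.85 tool y -0.086 z 0.025
0.7 tool y -0.101 z 0.038
0.55 tool y -0.113 z 0.053
0.4 tool y -0.123 z 0.07
0.25 tool y -0.131 z 0.088
0.1 tool y -0.136 z 0.107
0 tool y -0.137 z 0.12
```

View pics/p1.png

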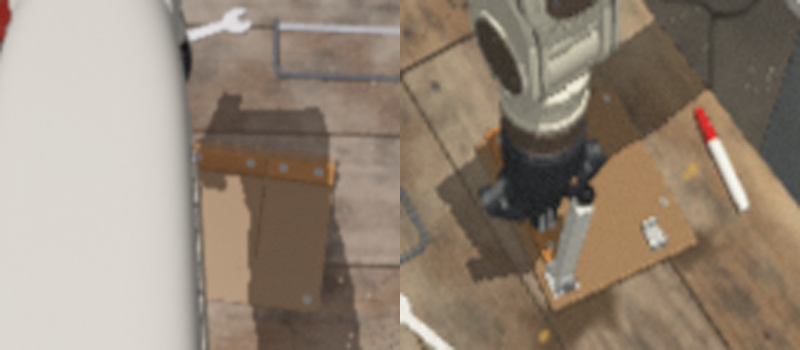

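The side crop shows the closed fingers lowered behind the still upright bar (ball near px (580,195)), touching nothing yet. I'll sweep it down along the arc.

Emit:
servo_tool:
  targets:
    - {"jaw": -1,"dp": [0.003,-0.01,0],"angular": [0,0,0]}
    - {"jaw": -1,"dp": [0.003,-0.02,0],"angular": [0,0,0]}
    - {"jaw": -1,"dp": [0.003,-0.033,0.001],"angular": [0,0,0]}
    - {"jaw": -1,"dp": [0.003,-0.043,0.004],"angular": [0,0,0]}
    - {"jaw": -1,"dp": [0.003,-0.052,0.007],"angular": [0,0,0]}
    - {"jaw": -1,"dp": [0.003,-0.061,0.011],"angular": [0,0,0]}
    - {"jaw": -1,"dp": [0.003,-0.07,0.015],"angular": [0,0,0]}
    - {"jaw": -1,"dp": [0.003,-0.078,0.02],"angular": [0,0,0]}
    - {"jaw": -1,"dp": [0.003,-0.086,0.025],"angular": [0,0,0]}

```text
t: 3.58
eef_pos: [554.8, 63.7, 139.8]
orientation: [0.744, 0.668, -0.0, -0.0]
force: [0.9, -0.1, 0.8]
finger_gap: -0.2
```

```bash
python3 - <<'E'
from h import *;from bench import r
s=r.sense();show(s);h=wh(s["eef_pos"])
for al in(.85,.7,.55,.4,.25,.1,0):
    p=np.array([70-130*np.cos(al)+9*np.sin(al)+14.5,34+130*np.sin(al)+9*np.cos(al)])
    print(al,"tool y",round((p[0]-h[0])/1000,3),"z",round((h[2]-p[1])/1000,3))
E
```

```text
t 3.575 tcp [554.8  63.7 139.8] hook [  7.2  84.4 139.8] F [ 0.9 -0.1  0.8] M [ 0.01 -0.05 -0.04] gap -0.2 q [ 0.11  0.41 -0.    1.16  0.    1.79]
0.85 tool y -0.002 z 0.002
0.7 tool y -0.016 z 0.015
0.55 tool y -0.029 z 0.03
0.4 tool y -0.039 z 0.047
0.25 tool y -0.046 z 0.065
0.1 tool y -0.051 z 0.084
0 tool y -0.053 z 0.097
```

Emit:
servo_tool:
  targets:
    - {"jaw": -1,"dp": [0,-0.009,0.009],"angular": [0,0,0]}
    - {"jaw": -1,"dp": [0,-0.017,0.017],"angular": [0,0,0]}
    - {"jaw": -1,"dp": [0,-0.029,0.03],"angular": [0,0,0]}
    - {"jaw": -1,"dp": [0,-0.039,0.047],"angular": [0,0,0]}
    - {"jaw": -1,"dp": [0,-0.046,0.064],"angular": [0,0,0]}
    - {"jaw": -1,"dp": [0,-0.05,0.078],"angular": [0,0,0]}
    - {"jaw": -1,"dp": [0,-0.052,0.088],"angular": [0,0,0]}
    - {"jaw": -1,"dp": [0,-0.053,0.094],"angular": [0,0,0]}
    - {"jaw": -1,"dp": [0,-0.053,0.096],"angular": [0,0,0]}

```text
t: 4.7
eef_pos: [502.7, 69.3, 44.0]
orientation: [0.744, 0.668, -0.0, -0.0]
force: [-0.1, -0.4, 0.4]
finger_gap: -0.2
```

```bash
python3 - <<'E'
from h import *;from bench import r
s=r.sense();show(s)
E
```

```text
t 4.7 tcp [502.7  69.3  44. ] hook [-45.3  84.4  44. ] F [-0.1 -0.4  0.4] M [-0.04 -0.01 -0.01] gap -0.2 q [ 0.14  0.42 -0.27  0.88  0.    1.82]
```

Emit:
servo_tool:
  targets:
    - {"jaw": -1,"dp": [0,0,0.001],"angular": [0,0,0]}
    - {"jaw": -1,"dp": [0,0,0.002],"angular": [0,0,0]}
    - {"jaw": -1,"dp": [0,0,0.003],"angular": [0,0,0]}
    - {"jaw": -1,"dp": [0,0,0.003],"angular": [0,0,0]}

```text
t: 5.2
eef_pos: [503.3, 69.4, 42.9]
orientation: [0.744, 0.668, 0.001, 0.001]
force: [-2.6, 0.5, 9.0]
finger_gap: 0.1
```

```bash
python3 - <<'E'
from h import *;from bench import r
s=r.sense();show(s)
E
```

```text
t 5.2 tcp [503.3  69.4  42.9] hook [-44.6  84.5  42.9] F [-2.6  0.5  9. ] M [-0.11  0.66  0.02] gap 0.1 q [ 0.14  0.42 -0.27  0.88 -0.    1.82]
```

The bar meets a firm stop at z = 42.9 with 9 N, so it is down in the fork. Next, up and over to the long offcut.

```bash
python3 - <<'E'
from h import *;from bench import r
s=r.sense();step(s,[475.7,-283.6,110],np.pi/2+.1)
E
```

```text
dp [-0.3539, 0.0106, -0.0672] ang [0.1, -0.0, -11.9]
```

Emit:
servo_tool:
  targets:
    - {"jaw": -1,"dp": [0,0,-0.04],"angular": [0,0,0]}
    - {"jaw": -1,"dp": [-0.01,0,-0.067],"angular": [0,0,0]}
    - {"jaw": 0,"dp": [-0.06,0.002,-0.067],"angular": [0,0,-3]}
    - {"jaw": 1,"dp": [-0.11,0.004,-0.067],"angular": [0,0,-6]}
    - {"jaw": 1,"dp": [-0.17,0.006,-0.067],"angular": [0,0,-9]}
    - {"jaw": 1,"dp": [-0.23,0.008,-0.067],"angular": [0,0,-12]}
    - {"jaw": 1,"dp": [-0.29,0.01,-0.067],"angular": [0,0,-12]}
    - {"jaw": 1,"dp": [-0.335,0.01,-0.067],"angular": [0,0,-12]}
    - {"jaw": 1,"dp": [-0.354,0.01,-0.067],"angular": [0,0,-12]}
    - {"jaw": 1,"dp": [-0.354,0.01,-0.067],"angular": [0,0,-12]}

```text
t: 6.45
eef_pos: [474.5, -284.4, 108.2]
orientation: [0.671, 0.741, 0.0, -0.0]
force: [-1.0, 0.1, 0.2]
finger_gap: 85.5
```

```bash
python3 - <<'E'
from h import *;from bench import r
s=r.sense();show(s);step(s,[475.7,-283.6,17],np.pi/2+.1)
a=[]
d=r.get_image("top");np.savez("top2.npz",**d);P=pts(d)
c=d["image"][140:250,190:300];a.append(cv2.resize(c,(440,440),interpolation=cv2.INTER_CUBIC))
e=r.get_image("side");np.savez("side2.npz",**e)
c=e["image"][90:240,200:330];a.append(cv2.resize(c,(360,440),interpolation=cv2.INTER_CUBIC))
cv2.imwrite("pics/p2.png",np.hstack(a))
print("pred ball top px",proj(d,hw(-88,84,34)),"side",proj(e,hw(-88,84,34)))
print("pred hinge", proj(d,hw(70,84,43)),"slot",proj(d,hw(55,-30,36)),"corners",proj(d,[hw(-92,-110,18),hw(-92,110,18),hw(55,-108,36),hw(55,68,36)]).round(1))
for n,q in(("top",d),("side",e)):
    PP=pts(q);b=proj(q,hw(-88,84,34))[0].round().astype(int)
    m=np.zeros(PP.shape[:2],bool);m[b[1]-8:b[1]+9,b[0]-8:b[0]+9]=1
    v,u=np.nonzero(m&(q["image"].max(2)<70));print(n,len(u),u.mean(),v.mean(),"hook",wh(ray(q,[[u.mean(),v.mean()]],34)[0]))
E
```

```text
t 6.45 tcp [ 474.5 -284.4  108.2] hook [ -34.8 -270.3  108.2] F [-1.   0.1  0.2] M [-0.01 -0.01 -0.03] gap 85.5 q [-0.54  0.43 -0.06  1.08  0.    0.93]
dp [0.0006, 0.0013, 0.0912] ang [0.0, -0.0, -0.0]
pred ball top px [[208.73198639 224.38344691]] side [[302.68216749 204.18592004]]
pred hinge [[216.76139981 169.30214326]] slot [[255.50954655 179.9635674 ]] corners [[276.7 235. ]
 [200.1 225. ]
 [282.4 183.4]
 [221.7 175.6]]
top 19 209.10526315789474 224.57894736842104 hook [-88.40659007  82.87836405  34.        ]
side 14 302.64285714285717 204.42857142857142 hook [-87.41008433  84.78024959  34.        ]
```

View pics/p2.png

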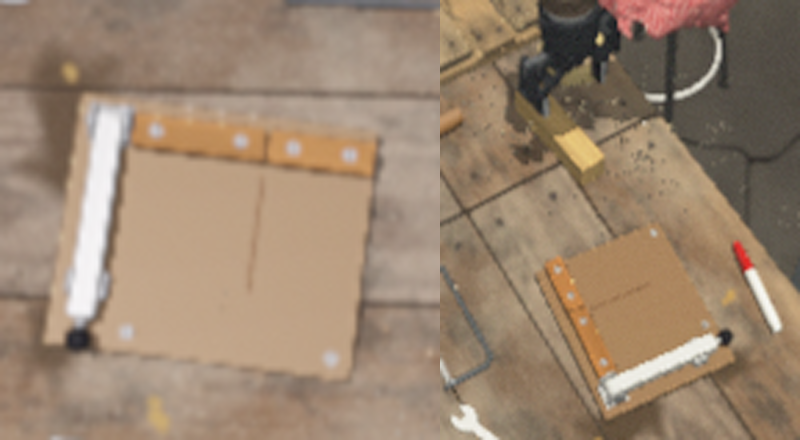

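The bar lies level in its fork, with the ball at px (209,225), within about 1 mm of its predicted place. The hook pose is confirmed. Now I descend and grip.

Emit:
servo_tool:
  targets:
    - {"jaw": 1,"dp": [0.001,0.001,0.04],"angular": [0,0,0]}
    - {"jaw": 1,"dp": [0.001,0.001,0.075],"angular": [0,0,0]}
    - {"jaw": 1,"dp": [0.001,0.001,0.091],"angular": [0,0,0]}
    - {"jaw": 1,"dp": [0.001,0.001,0.091],"angular": [0,0,0]}
    - {"jaw": -1,"dp": [0.001,0.001,0.091],"angular": [0,0,0]}
    - {"jaw": -1,"dp": [0.001,0.001,0.091],"angular": [0,0,0]}
    - {"jaw": -1,"dp": [0.001,0.001,0.091],"angular": [0,0,0]}
    - {"jaw": -1,"dp": [0.001,0.001,0.091],"angular": [0,0,0]}
    - {"jaw": -1,"dp": [0.001,0.001,0.091],"angular": [0,0,0]}
  force: 70

```text
t: 7.68
eef_pos: [476.7, -283.3, 18.8]
orientation: [0.67, 0.742, 0.0, 0.002]
force: [0.2, 1.0, 4.8]
finger_gap: 38.8
```

```bash
python3 - <<'E'
from h import *;from bench import r
s=r.sense();show(s)
# via: above board, 45 back from fence, 25 short of stop, bottom well clear
step(s,hw(5,-8,s["eef_pos"][2]+75),HY)
E
```

```text
t 7.675 tcp [ 476.7 -283.3   18.8] hook [ -32.8 -269.    18.8] F [0.2 1.  4.8] M [0.09 0.01 0.  ] gap 38.8 q [-0.54  0.52 -0.17  0.87  0.    0.93]
dp [0.2472, 0.0917, -0.0752] ang [0.2, 0.1, 12.1]
```

Emit:
servo_tool:
  targets:
    - {"jaw": -1,"dp": [0,0,-0.03],"angular": [0,0,0]}
    - {"jaw": -1,"dp": [0,0,-0.065],"angular": [0,0,0]}
    - {"jaw": -1,"dp": [0.04,0.015,-0.075],"angular": [0,0,2]}
    - {"jaw": -1,"dp": [0.09,0.033,-0.075],"angular": [0,0,4.5]}
    - {"jaw": -1,"dp": [0.14,0.052,-0.075],"angular": [0,0,7]}
    - {"jaw": -1,"dp": [0.19,0.07,-0.075],"angular": [0,0,9.5]}
    - {"jaw": -1,"dp": [0.23,0.085,-0.075],"angular": [0,0,12]}
    - {"jaw": -1,"dp": [0.247,0.092,-0.075],"angular": [0,0,12]}
    - {"jaw": -1,"dp": [0.247,0.092,-0.075],"angular": [0,0,12]}
    - {"jaw": -1,"dp": [0.247,0.092,-0.075],"angular": [0,0,12]}

```text
t: 8.93
eef_pos: [541.5, -28.7, 92.1]
orientation: [0.745, 0.668, -0.001, -0.0]
force: [-0.8, -0.8, -0.7]
finger_gap: 38.8
```

```bash
python3 - <<'E'
from h import *;from bench import r
s=r.sense();show(s)
step(s,hw(5,-8,37),HY)
d=r.get_image("top");e=r.get_image("side")
a=[cv2.resize(d["image"][130:260,180:320],(400,371)),cv2.resize(e["image"][130:250,210:340],(400,371))]
cv2.imwrite("pics/p3.png",np.hstack(a))
E
```

```text
t 8.925 tcp [541.5 -28.7  92.1] hook [ 4.  -8.8 92.1] F [-0.8 -0.8 -0.7] M [ 0.01 -0.02  0.01] gap 38.8 q [-0.05  0.42 -0.12  1.03 -0.    1.63]
dp [0.0009, 0.0011, 0.0551] ang [-0.0, 0.0, 0.0]
```

View pics/p3.png

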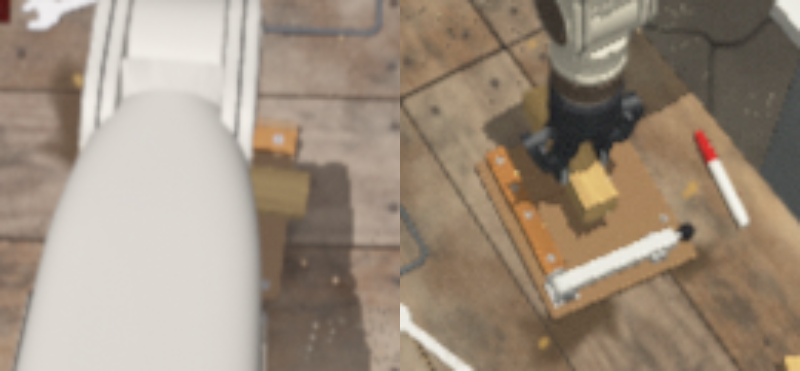

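The offcut hangs level over the board, square to the hook: its end is near px (595,185) of the side half, with the bar and fence clear. Lowering.

Emit:
servo_tool:
  targets:
    - {"jaw": -1,"dp": [0.001,0.001,0.025],"angular": [0,0,0]}
    - {"jaw": -1,"dp": [0.001,0.001,0.045],"angular": [0,0,0]}
    - {"jaw": -1,"dp": [0.001,0.001,0.052],"angular": [0,0,0]}
    - {"jaw": -1,"dp": [0.001,0.001,0.054],"angular": [0,0,0]}
    - {"jaw": -1,"dp": [0.001,0.001,0.055],"angular": [0,0,0]}
    - {"jaw": -1,"dp": [0.001,0.001,0.056],"angular": [0,0,0]}
    - {"jaw": -1,"dp": [0.001,0.001,0.056],"angular": [0,0,0]}

```text
t: 9.9
eef_pos: [543.5, -26.7, 36.8]
orientation: [0.744, 0.668, 0.0, 0.0]
force: [-0.2, 0.2, -0.5]
finger_gap: 38.2
```

```bash
python3 - <<'E'
from h import *;from bench import r
s=r.sense();show(s);step(s,hw(35,-8,s["eef_pos"][2]),HY)
E
```

```text
t 9.9 tcp [543.5 -26.7  36.8] hook [ 5.7 -6.6 36.8] F [-0.2  0.2 -0.5] M [-0.03  0.   -0.06] gap 38.2 q [-0.05  0.49 -0.18  0.91 -0.    1.63]
dp [-0.0015, 0.0293, 0.0] ang [0.1, 0.0, 0.1]
```

Emit:
servo_tool:
  targets:
    - {"jaw": -1,"dp": [0,0,0.0005],"angular": [0,0,0]}
    - {"jaw": -1,"dp": [0,0,0.001],"angular": [0,0,0]}
    - {"jaw": -1,"dp": [0,0,0.0015],"angular": [0,0,0]}
    - {"jaw": -1,"dp": [0,0,0.0015],"angular": [0,0,0]}

```text
t: 10.4
eef_pos: [543.5, -26.7, 36.7]
orientation: [0.744, 0.668, 0.001, 0.001]
force: [-3.3, 1.3, 11.6]
finger_gap: 38.5
```

```bash
python3 - <<'E'
from h import *;from bench import r
s=r.sense();show(s)
E
```

```text
t 10.4 tcp [543.5 -26.7  36.7] hook [ 5.7 -6.6 36.7] F [-3.3  1.3 11.6] M [0.08 0.92 0.04] gap 38.5 q [-0.05  0.49 -0.18  0.9  -0.    1.63]
```

Emit:
servo_tool:
  targets:
    - {"jaw": -1,"dp": [0,0.003,-0.001],"angular": [0,0,0]}
    - {"jaw": -1,"dp": [0,0.01,-0.001],"angular": [0,0,0]}
    - {"jaw": -1,"dp": [0,0.017,-0.001],"angular": [0,0,0]}
    - {"jaw": -1,"dp": [0,0.023,-0.001],"angular": [0,0,0]}
    - {"jaw": -1,"dp": [0,0.026,-0.001],"angular": [0,0,0]}
    - {"jaw": -1,"dp": [0,0.028,-0.001],"angular": [0,0,0]}
    - {"jaw": -1,"dp": [0,0.029,-0.001],"angular": [0,0,0]}
    - {"jaw": -1,"dp": [0,0.029,-0.001],"angular": [0,0,0]}

```text
t: 11.4
eef_pos: [572.3, -29.7, 36.8]
orientation: [0.744, 0.668, 0.0, 0.0]
force: [-2.7, 0.6, 6.4]
finger_gap: 38.5
```

```bash
python3 - <<'E'
from h import *;from bench import r
s=r.sense();show(s);print("F hook",X@s["force"][:2],Y@s["force"][:2],s["force"][2])
E
```

```text
t 11.4 tcp [572.3 -29.7  36.8] hook [34.7 -6.5 36.8] F [-2.7  0.6  6.4] M [-0.02  0.6  -0.02] gap 38.5 q [-0.05  0.53 -0.09  0.94  0.    1.63]
F hook -2.78873162691106 0.3188674986573508 6.427249678403715
```

Emit:
servo_tool:
  targets:
    - {"jaw": -1,"dp": [0,0.0005,-0.0002],"angular": [0,0,0]}
    - {"jaw": -1,"dp": [0,0.001,-0.0003],"angular": [0,0,0]}
    - {"jaw": -1,"dp": [0,0.0015,-0.0003],"angular": [0,0,0]}
    - {"jaw": -1,"dp": [0,0.0015,-0.0003],"angular": [0,0,0]}

```text
t: 11.9
eef_pos: [572.4, -29.7, 36.7]
orientation: [0.744, 0.668, -0.001, -0.001]
force: [-4.8, 1.5, 7.8]
finger_gap: 38.3
```

```bash
python3 - <<'E'
from h import *;from bench import r
s=r.sense();show(s);print("F hook",X@s["force"][:2],Y@s["force"][:2],s["force"][2])
E
```

```text
t 11.9 tcp [572.4 -29.7  36.7] hook [34.8 -6.5 36.7] F [-4.8  1.5  7.8] M [0.09 1.19 0.05] gap 38.3 q [-0.05  0.54 -0.09  0.95  0.    1.63]
F hook -4.953165324390748 0.9253039759624961 7.752399047958321
```

It stopped at hook x = 34.8, where the fence should be, and the reaction rose. Now along the fence to the stop.

Emit:
servo_tool:
  targets:
    - {"jaw": -1,"dp": [0.002,0,-0.0004],"angular": [0,0,0]}
    - {"jaw": -1,"dp": [0.007,0,-0.0005],"angular": [0,0,0]}
    - {"jaw": -1,"dp": [0.012,0,-0.0005],"angular": [0,0,0]}
    - {"jaw": -1,"dp": [0.017,0,-0.0005],"angular": [0,0,0]}
    - {"jaw": -1,"dp": [0.02,0,-0.0005],"angular": [0,0,0]}
    - {"jaw": -1,"dp": [0.022,0,-0.0005],"angular": [0,0,0]}
    - {"jaw": -1,"dp": [0.022,0,-0.0005],"angular": [0,0,0]}

```text
t: 12.78
eef_pos: [574.7, -8.6, 36.7]
orientation: [0.744, 0.668, -0.001, -0.0]
force: [-4.7, -2.4, 5.6]
finger_gap: 38.6
```

```bash
python3 - <<'E'
from h import *;from bench import r
s=r.sense();show(s);print("F hook",X@s["force"][:2],Y@s["force"][:2],s["force"][2])
E
```

```text
t 12.775 tcp [574.7  -8.6  36.7] hook [34.8 14.8 36.7] F [-4.7 -2.4  5.6] M [-0.41  1.05  0.21] gap 38.6 q [-0.01  0.54 -0.08  0.95 -0.    1.66]
F hook -4.371024645970966 -2.9114074745640615 5.564885124091459
```

Emit:
servo_tool:
  targets:
    - {"jaw": -1,"dp": [0.001,0,0],"angular": [0,0,0]}
    - {"jaw": -1,"dp": [0.002,0,0],"angular": [0,0,0]}
    - {"jaw": -1,"dp": [0.003,0,0],"angular": [0,0,0]}
    - {"jaw": -1,"dp": [0.004,0,0],"angular": [0,0,0]}
    - {"jaw": -1,"dp": [0.005,0,0],"angular": [0,0,0]}
    - {"jaw": -1,"dp": [0.005,0,0],"angular": [0,0,0]}

```text
t: 13.52
eef_pos: [575.2, -3.8, 36.7]
orientation: [0.744, 0.668, -0.001, -0.0]
force: [-4.3, -3.2, 5.7]
finger_gap: 38.5
```

```bash
python3 - <<'E'
from h import *;from bench import r
s=r.sense();show(s);print("F hook",X@s["force"][:2],Y@s["force"][:2],s["force"][2])
E
```

```text
t 13.525 tcp [575.2  -3.8  36.7] hook [34.8 19.6 36.7] F [-4.3 -3.2  5.7] M [-0.43  1.01  0.13] gap 38.5 q [-0.01  0.54 -0.08  0.95 -0.    1.67]
F hook -3.884639097797939 -3.646867323908861 5.684460049854602
```

Emit:
servo_tool:
  targets:
    - {"jaw": -1,"dp": [0.001,0,0],"angular": [0,0,0]}
    - {"jaw": -1,"dp": [0.002,0,0],"angular": [0,0,0]}
    - {"jaw": -1,"dp": [0.003,0,0],"angular": [0,0,0]}
    - {"jaw": -1,"dp": [0.003,0,0],"angular": [0,0,0]}

```text
t: 14.02
eef_pos: [575.4, -2.0, 36.7]
orientation: [0.744, 0.668, -0.002, 0.001]
force: [-4.8, -6.5, 6.6]
finger_gap: 38.7
```

```bash
python3 - <<'E'
from h import *;from bench import r
s=r.sense();show(s);print("F hook",X@s["force"][:2],Y@s["force"][:2],s["force"][2])
E
```

```text
t 14.025 tcp [575.4  -2.   36.7] hook [34.8 21.4 36.7] F [-4.8 -6.5  6.6] M [-1.02  1.09  0.25] gap 38.7 q [-0.    0.54 -0.08  0.95 -0.    1.68]
F hook -4.046001142616466 -6.9813467065145876 6.607192451994835
```

The stop is reached at hook y = 21.4, where the y force starts rising. Now I press diagonally, harder.

Emit:
servo_tool:
  targets:
    - {"jaw": -1,"dp": [0,0,0],"angular": [0,0,0]}
    - {"jaw": -1,"dp": [0.001,0.001,0.0003],"angular": [0,0,0]}
    - {"jaw": -1,"dp": [0.002,0.002,0.0006],"angular": [0,0,0]}
    - {"jaw": -1,"dp": [0.003,0.003,0.001],"angular": [0,0,0]}
    - {"jaw": -1,"dp": [0.003,0.003,0.001],"angular": [0,0,0]}
  force: 100

```text
t: 14.65
eef_pos: [575.5, -2.0, 36.8]
orientation: [0.745, 0.667, -0.006, 0.001]
force: [-15.0, -13.3, 18.8]
finger_gap: 37.9
```

```bash
python3 - <<'E'
from h import *;from bench import r
s=r.sense();show(s);print("F hook",X@s["force"][:2],Y@s["force"][:2],s["force"][2])
E
```

```text
t 14.65 tcp [575.5  -2.   36.8] hook [34.9 21.4 36.8] F [-15.  -13.3  18.8] M [-2.32  3.01  0.44] gap 37.9 q [ 0.    0.54 -0.08  0.96 -0.01  1.68]
F hook -13.42499290181847 -14.846505303573963 18.755919434796713
```

Emit:
servo_tool:
  targets:
    - {"jaw": -1,"dp": [0.001,0.0005,0],"angular": [0,0,0]}
    - {"jaw": -1,"dp": [0.002,0.001,0],"angular": [0,0,0]}
    - {"jaw": -1,"dp": [0.002,0.001,0],"angular": [0,0,0]}
    - {"jaw": -1,"dp": [0.002,0.001,0],"angular": [0,0,0]}

```text
t: 15.15
eef_pos: [575.6, -1.9, 36.9]
orientation: [0.745, 0.667, -0.008, 0.001]
force: [-18.2, -17.6, 21.4]
finger_gap: 38.0
```

```bash
python3 - <<'E'
from h import *;from bench import r
s=r.sense();show(s);print("F hook",X@s["force"][:2],Y@s["force"][:2],s["force"][2])
d=r.get_image("top");e=r.get_image("side")
a=[cv2.resize(d["image"][130:260,180:320],(400,371)),cv2.resize(e["image"][150:230,230:317],(400,371),interpolation=cv2.INTER_CUBIC)]
cv2.imwrite("pics/p4.png",np.hstack(a))
for n,q in(("top",d),("side",e)):
    P=pts(q).reshape(-1,3);H=np.c_[(P[:,:2]-C)@X,(P[:,:2]-C)@Y,P[:,2]]
    m=(H[:,0]>17)&(H[:,0]<53)&(H[:,1]>-88)&(H[:,1]<73)&(abs(H[:,2]-56)<8)
    b=H[m];print(n,len(b))
    if len(b)>20:
        for lo in range(-95,80,20):
            k=b[(b[:,1]>=lo)&(b[:,1]<lo+20)]
            if len(k):print(lo,len(k),k[:,2].mean().round(1),k[:,0].min().round(0),k[:,0].max().round(0))
# ends: right end of work in top view
P=pts(d);H=np.dstack([(P[...,:2]-C)@X,(P[...,:2]-C)@Y,P[...,2]])
m=(abs(H[...,2]-56)<10)&(H[...,1]<-40)&(H[...,1]>-120)&(H[...,0]>0)&(H[...,0]<70)
v,u=np.nonzero(m);W=ray(d,np.c_[u,v],56);h=np.array([wh(w) for w in W]);print("top right end y",np.percentile(h[:,1],[0,2,5]),"x",np.percentile(h[:,0],[1,50,99]))
P=pts(e);H=np.dstack([(P[...,:2]-C)@X,(P[...,:2]-C)@Y,P[...,2]])
m=(abs(H[...,2]-56)<7)&(H[...,1]>30)&(H[...,1]<100)&(H[...,0]>5)&(H[...,0]<65)
v,u=np.nonzero(m);W=ray(e,np.c_[u,v],56);h=np.array([wh(w) for w in W]);print("left end y",np.percentile(h[:,1],[95,98,100]),"x",np.percentile(h[:,0],[1,50,99]))
E
```

```text
t 15.15 tcp [575.6  -1.9  36.9] hook [35.  21.5 36.9] F [-18.2 -17.6  21.4] M [-3.19  3.5   0.65] gap 38.0 q [ 0.    0.55 -0.07  0.96 -0.01  1.68]
F hook -16.212961066710083 -19.49487892548235 21.37616740299246
top 277
-95 59 56.5 17.0 53.0
-75 89 56.6 17.0 52.0
-55 89 56.7 17.0 53.0
-35 40 57.0 19.0 53.0
side 215
-95 17 57.9 31.0 52.0
-75 23 56.9 35.0 53.0
-55 9 57.2 45.0 53.0
-15 1 54.3 21.0 21.0
5 38 56.9 17.0 50.0
25 50 57.0 18.0 52.0
45 55 57.0 18.0 53.0
65 22 57.4 20.0 53.0
top right end y [-90.37697907 -89.34816815 -87.65652378] x [13.36659365 33.5241185  53.72876582]
left end y [74.30882337 75.7034816  77.21283589] x [13.26100763 37.54260009 59.6650041 ]
```

View pics/p4.png

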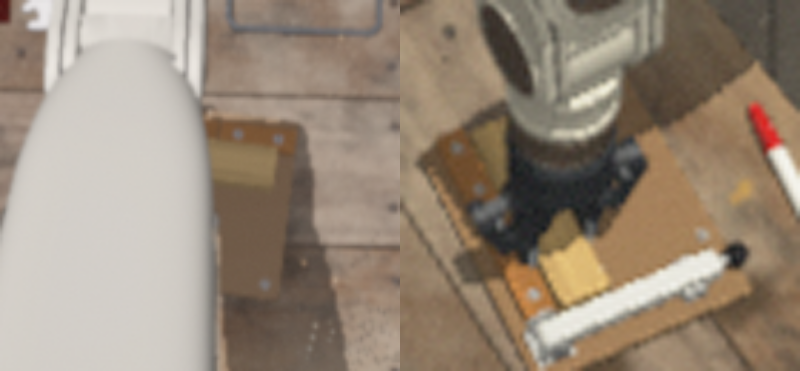

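The picture and depth agree that the work lies flat (top z about 57 along its length). It fills y = −90 to 75 against the fence and the bar. The hand is at y = 21, 51 mm from the slot. Handing in.

Emit:
servo_tool:
  targets:
    - {"jaw": -1,"dp": [0,0,0],"angular": [0,0,0]}
    - {"jaw": -1,"dp": [0,0,0],"angular": [0,0,0]}
    - {"jaw": -1,"dp": [0,0,0],"angular": [0,0,0]}
    - {"jaw": -1,"dp": [0,0,0],"angular": [0,0,0]}

```text
t: 15.75
eef_pos: [575.6, -2.0, 36.9]
orientation: [0.745, 0.667, -0.008, 0.001]
force: [-18.4, -15.9, 21.9]
finger_gap: 37.8
```

```bash
python3 - <<'E'
from h import *;from bench import r
s=r.sense();show(s);print("F hook",X@s["force"][:2],Y@s["force"][:2],s["force"][2])
if s["force"][2]>10 and Y@s["force"][:2]<-10 and X@s["force"][:2]<-10: print(r.job_done())
E
```

```text
t 15.75 tcp [575.6  -2.   36.9] hook [34.9 21.5 36.9] F [-18.4 -15.9  21.9] M [-3.17  3.53  0.66] gap 37.8 q [ 0.    0.55 -0.07  0.96 -0.01  1.68]
F hook -16.53094554763932 -17.831879981901768 21.850927098999744
the job is handed in; nothing more can be done
None
```

The job is handed in at about 16 s. The stop bar is down in its fork, and the arm is holding the long offcut pressed into the corner.

- **Stop bar:** I swung it down with the closed fingers until it met a firm stop at z = 42.9 with 9 N. Both cameras then put the ball within about 1 mm of its closed position.
- **Seating:** I gripped the offcut, laid it on the board, slid it to the fence and then along to the stop. Depth readings gave a level top at z ≈ 56.5–57, with one reading of 57.9. The ends are at y ≈ −90 and 75.
- **Final push:** The hand held still while pressing about 16.5 N on the fence side, 18 N on the stop side and 22 N down, with a 100 N grip. These are tool forces, so friction takes some of the share reaching the stop.
- **Saw clearance:** The hand is at y ≈ 21, about 51 mm to the stop side of the slot.

No check failed or disagreed. At the end the tool was tilted about 0.9° by the push, but the work stayed flat. I did not re-measure the short offcut, hacksaw, marker and tape roll at the end; the arm's path stayed away from them.

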